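Slide the tasting board out over the edge of the pass shelf

ROBOT

A 7-joint arm with a two-finger parallel gripper is mounted at the origin on the work surface. World frame = base frame: x ahead of the robot, y to its left, z up, the work surface at z = 0. Lengths are in m, angles in rad, forces in N, time in s.
With the tool pointing down it reaches from about 0.4 to 0.9 m from the base axis. Payload 5.6 kg.
Tool frame: the origin (TCP) lies midway between the tips of the shut fingers; the grasp point (between the pads) lies arm.hold_point_z behind it (arm.hold_point_z is the distance from the TCP to the grasp point, in m); x points along the fingers, y is the direction in which the jaws open and shut, and the axes are right-handed (so a half turn about x gives the same grasp; the last joint's range is limited). The gripper opens to 92 mm and grips with 3 to 60 N. Pads are 20 mm wide; open, the fingers measure 128 mm over their backs; the gripper's body (75 mm by 189 mm) begins 69 mm behind the grasp point.
Start: joints at [1.067, 0.468, -0.012, 1.603, 0.006, 1.071, -0.056], TCP at [0.289, -0.582, 0.191] pointing down, gripper open.
Joint ranges: [-2.53, 2.53], [-0.31, 2.02], [-1.57, 1.55], [0.28, 2.44], [-1.29, 4.43], [0.15, 1.84], [-2.92, 2.92]. Speed limits (rad/s): [2.57, 2.57, 3.14, 3.14, 3.14, 3.14, 3.14].

INTERFACE

Orientations are given as a unit quaternion [w, x, y, z].
In Python, from workcell import arm gives the robot as it stands.
- The arm moves only by the tool servo_tool, never from a script. Its argument "deltas" is one flat list of numbers, 7 for each row, row after row: the turn, a rotation vector about the tool's x, y, z in degrees, then the shift along the tool's x, y, z in cm, then the finger opening in cm, from 0 to 9.19. A call has 1 to 12 rows; each row shifts and turns the commanded pose from where the row before left it, along the tool's axes as they then stand; what a row does not reach is not made up. A row lasts 1/8 s, in which the tool goes at most 62.5 mm and 10.7 degrees, less where a joint would pass 70% of its speed; a pose out of reach is approached as far as the arm can. A call with a gripper value outside its range is refused whole. The fingers move at their own pace and stop on an object; "newtons" is the grip in N (left out, the last holds). Time passes only in rows, so rows that do not move let the fingers close. It gives the time, the measured TCP pose, the force and the opening at its end, in the units of the state.
- arm.sense(): the state, without advancing time (a new reading comes with each control period).
- arm.get_image(name): name is "scene" or "top"; returns the picture (420x560x3 uint8, red, green, blue); there is no depth.
- arm.calibration(name): a dict with "intrinsics" (3x3 intrinsics, pixels), "distortion" ([k1, k2, p1, p2, k3] as OpenCV has them; the pictures are not rectified), "rvec" (rotation vector, rad) and "tvec" (3), from world to camera coordinates, as OpenCV has them. Camera axes: x right, y down, z forward; pixel columns grow to the right and rows downward; lengths in m; the calibration is good to about 2 mm. A picture is of the moment at which its call begins. calibration takes no time and is no camera call.
- arm.hand_in(): hands the job in, once; it reports no verdict.
The state is a dict: "time": time; "joint_positions": joint angles; "qd": joint speeds; "tau": joint torques, N m; "eef_pos": TCP position; "tool_rot": TCP orientation; "contact_force": force on the tool from outside, world axes, zero at the start; "ft_torque": the same for the moment, N m; "width": finger opening in m.
Only numpy, scipy, OpenCV 4.12 (cv2) and the standard library are available. Lean on these libraries where they do the work, as an engineer would, in place of code of your own. Each camera call takes 0.05 s, during which the arm holds its last target.

TASK

Push the thin rectangular wooden tasting board straight across the low white shelf with your fingertips, towards the far edge with the metal strip, until the groove across the board lies right over that edge, so that the 4 cm beyond the groove overhang, ready for the taster to take. Leave it flat on the shelf, square to the edge and still between its neighbours; it must slide, never be lifted or tipped, and nothing else may be moved.

Things in the scene. Friction and masses are not known exactly. Their poses are not given: they have to be found in the camera images.
- shelf: fixed low pass shelf on the bench: white slab 260 (x) by 480 (y), flat top 70 above the bench, on plywood legs. Origin under its centre at bench height. Its +x points away from the robot (turned by up to 0.35 rad), square to its far long edge, the one with a flush dark metal strip, 14 wide (sizes in mm)
- shelf_edge (a point): middle of the shelf's metal-stripped far edge, at the outer face of the strip and at the height of the shelf's top; axes as the shelf's, +x points out over the drop
- board: thin flat rectangular wooden tasting board, 140 long (x) by 100 wide (y) by 10 thick, about 0.18 kg, loose, lying flat on the shelf between the other things. Origin at the centre of its underside; +x points to its grooved end, which faces the stripped edge within 0.3 rad (sizes in mm)
- board_line (a point): on the board's centre line, at its underside, straight below the dark groove that runs across its top (5 wide). It lies 30 from the board's centre towards the grooved end, so 40 from that end and 100 from the plain end; axes as the board's (sizes in mm)
- bowl: bystander, leave alone: small white open bowl, rim diameter 84, 55 high, standing on the shelf to one side of the board (mm). Origin at the centre of its underside
- coaster: bystander, leave alone: round cork disc, diameter 90, 9 thick, lying on the shelf on the other side of the board (it and the bowl may have changed sides) (mm). Origin at the centre of its underside
- tin: bystander, leave alone: closed metal tin, diameter 60, 50 high, on the shelf near its left rear corner (mm). Origin at the centre of its underside
- glass: bystander, leave alone: small clear cup, diameter 58, 55 high, on the shelf near its right rear corner (mm). Origin at the centre of its underside
- mug: bystander, leave alone: blue-glazed mug, diameter 80, 90 high, on the bench left of the shelf (mm). Origin at the centre of its underside
- spoon: bystander, leave alone: steel spoon 170 long, flat on the bench right of the shelf (mm). Origin at the underside, mid-handle-to-tip
- jar: bystander, leave alone: closed amber jar, diameter 80, 110 high, on the bench right of the shelf (mm). Origin at the centre of its underside
There are look-alikes about, which are no part of the job. Several things have the shape of the board; the one meant has the colours described above.

How it is judged:
By the outcome, as a careful person would: the job done as asked, in the order asked, and still so for the second after the job is handed in, with the robot touching nothing.
It also fails if it takes over 38 s, if anything falls off the work surface, if the arm or the gripper's body presses on something with over 40 N, if the wrist force passes 120 N, or if a joint passes its speed limit or range.

## Working session

There is one attempt and no reset: what is moved stays moved. The work goes in short steps, Python scripts to look and compute and a tool call to move; the robot and the scene stay as the last step left them, time stands still between calls to the robot, and variables do not carry over. Pictures are saved under pics/ and viewed, and the job is handed in when it is done.

Besides the shell and the picture viewer there is one more tool, called after ">>>" as name(argument=value, ...) on one line, values as JSON. servo_tool: Moves the arm, as the interface text tells. Its arguments: {"type":"object","properties":{"deltas":{"type":"array","items":{"type":"number"}},"newtons":{"type":"number"}},"required":["deltas"]}

```bash
mkdir -p pics; ls; python3 - <<'E'
from workcell import arm
import cv2
for n in("scene","top"):
    im=arm.get_image(n); cv2.imwrite(f"pics/{n}0.png",im[:,:,::-1])
    c=arm.calibration(n); print(n,c)
s=arm.sense(); print(s['time'],s['eef_pos'],s['tool_rot'],s['width'],arm.hold_point_z)
E
```

```text
pics
scene {'intrinsics': array([[485.09480833,   0.        , 286.43623361],
       [  0.        , 485.09480833, 206.11868621],
       [  0.        ,   0.        ,   1.        ]]), 'distortion': array([0.00665385, 0.        , 0.        , 0.        , 0.        ]), 'rvec': array([ 1.9064639 ,  1.68772176, -0.60773928]), 'tvec': array([-0.05303601, -0.32265812,  1.94622866])}
top {'intrinsics': array([[496.13502765,   0.        , 282.49775831],
       [  0.        , 496.13502765, 213.3692899 ],
       [  0.        ,   0.        ,   1.        ]]), 'distortion': array([-0.00363219,  0.        ,  0.        ,  0.        ,  0.        ]), 'rvec': array([ 2.10981509, -2.12622588,  0.21944523]), 'tvec': array([-0.001536  ,  0.5102455 ,  1.44994434])}
0.1 [ 0.28867301 -0.58174178  0.19055949] [-0.16090363 -0.68824297 -0.16198284  0.68861687] 0.09170129071013002 0.0187
```

View pics/top0.png

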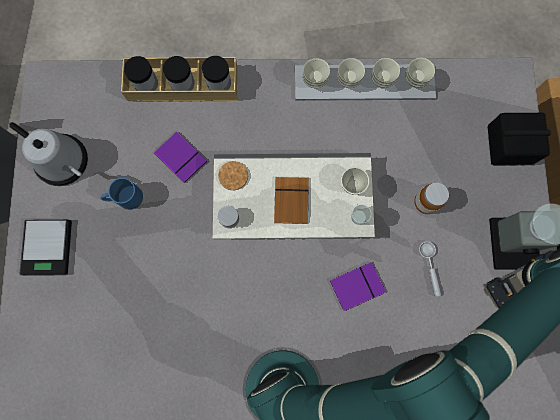

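View pics/scene0.png

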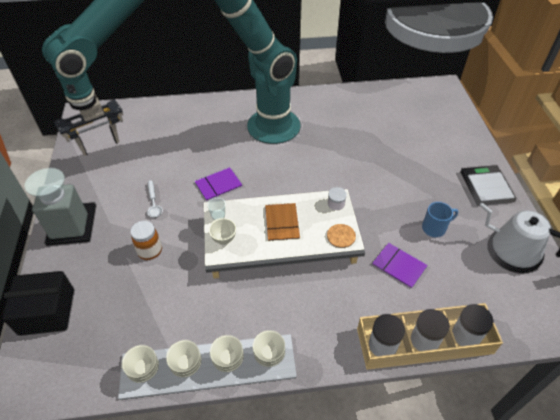

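Candidates in the top view are the brown board on the shelf at (292,200) and purple boards on the bench at (181,157) and (358,286). The brown one is wooden, lies on the shelf and has its groove toward the strip at row ~189, so I choose it. Next I check it in a close crop and measure.

```bash
cat > h.py <<'E'
import numpy as np, cv2
from workcell import arm
def ray(n,uv,z):
    c=arm.calibration(n); R=cv2.Rodrigues(c['rvec'])[0]
    p=cv2.undistortPoints(np.array(uv,float).reshape(-1,1,2),c['intrinsics'],c['distortion']).reshape(-1,2)
    d=np.c_[p,np.ones(len(p))]@R; o=-R.T@c['tvec']
    return (o+d*((z-o[2])/d[:,2])[:,None])[:,:2]
def proj(n,P):
    c=arm.calibration(n); return cv2.projectPoints(np.array(P,float).reshape(-1,1,3),c['rvec'],c['tvec'],c['intrinsics'],c['distortion'])[0].reshape(-1,2)
E
python3 - <<'E'
import cv2
im=cv2.imread('pics/top0.png'); c=im[140:250,200:390]; cv2.imwrite('pics/crop0.png',cv2.resize(c,None,fx=4.2,fy=4.2,interpolation=cv2.INTER_CUBIC))
im=cv2.imread('pics/scene0.png'); c=im[180:280,190:370]; cv2.imwrite('pics/crop1.png',cv2.resize(c,None,fx=4.4,fy=4.4,interpolation=cv2.INTER_CUBIC))
E
```

```text
(no output)
```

View pics/crop0.png

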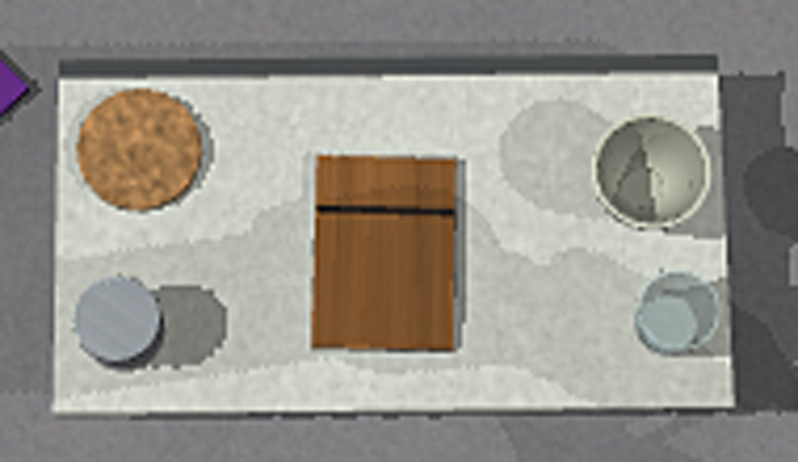

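View pics/crop1.png

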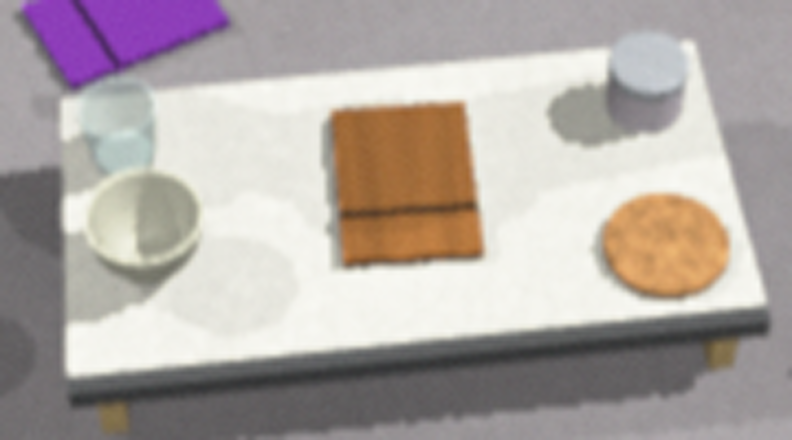

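The crops confirm a brown board with a dark groove at crop row ~210, facing the dark strip at rows 60–75. The coaster is left, the bowl right, the tin left rear and the glass right rear. Now the measurement.

```bash
cat > m.py <<'E'
from h import *
import sys
def lsline(P):
    vx,vy,x,y=cv2.fitLine(P.astype(np.float32),cv2.DIST_HUBER,0,.001,.001).ravel(); return np.array([vx,vy]),np.array([x,y])
def board(im):
    hsv=cv2.cvtColor(im,cv2.COLOR_RGB2HSV); 
    m=((hsv[...,0]>4)&(hsv[...,0]<20)&(hsv[...,1]>140)).astype(np.uint8)
    m[:, :255]=0; m[:,330:]=0; m[:130]=0; m[245:]=0
    m=cv2.morphologyEx(m,cv2.MORPH_CLOSE,np.ones((7,7)))
    c=max(cv2.findContours(m,cv2.RETR_EXTERNAL,cv2.CHAIN_APPROX_NONE)[0],key=cv2.contourArea)
    return m,c.reshape(-1,2)
if __name__=="__main__":
    im=cv2.imread(sys.argv[1])[:,:,::-1].copy()
    C=arm.calibration('top'); R=cv2.Rodrigues(C['rvec'])[0]; print('cam',-R.T@C['tvec'])
    m,c=board(im)
    r=cv2.minAreaRect(ray('top',c,.08).astype(np.float32)); print('board rect',r)
    print(ray('top',cv2.boxPoints(cv2.minAreaRect(c.astype(np.float32))),.08))
    # shelf: per-column transitions at rows
    g=im.astype(int).min(2)
    far=[];strip=[];near=[]
    for u in range(225,365,3):
        col=g[:,u].astype(float)
        w=np.where(col[150:250]>165)[0]+150
        a=w.min(); strip.append((u,a-.5))
        # gray just above a: strip; find its start
        print(u,a,col[a-8:a+2].astype(int)) if u%30==0 else 0
        b=w.max(); near.append((u,b+.5))
    for n,P in(('strip in',strip),('near',near)):
        d,p=lsline(ray('top',P,.07)); print(n,d,p,'ang',np.degrees(np.arctan2(-d[0],d[1])))
E
python3 m.py pics/top0.png; python3 -c "
import cv2;im=cv2.imread('pics/scene0.png').min(2)
print(im[245:285,280])"
```

```text
cam [0.21038614 0.00378895 1.52263414]
board rect ((0.5468357801437378, -0.030840180814266205), (0.09593579173088074, 0.13782881200313568), 88.96343994140625)
[[ 0.61637981  0.01635811]
 [ 0.61571424 -0.08006223]
 [ 0.47782677 -0.0775673 ]
 [ 0.47852306  0.01707415]]
240 159 [112 118 115  80  72  71  75 151 212 204]
270 158 [111 113 115 112  69  73  69  81 176 203]
300 158 [109 112 115 102  69  73  65  91 213 199]
330 158 [110 116 116  81  73  72  70 119 213 199]
360 158 [126 127 127  66  73  72  76 155 216 205]
strip in [ 0.0028779 -0.9999959] [ 0.6794186  -0.07510383] ang -179.8351
near [ 0.00235684 -0.9999972 ] [ 0.4349484  -0.10110074] ang -179.86496
[240 238 239 239 240 238 239 238 238 236 238 237 213 145 103  98  84  62
  53  65  81  92  93  96  94  92  91  91  96  95 105 125 142 145 145 146
 146 149 149 157]
```

```bash
cat > m2.py <<'E'
from h import *
import sys
def cross(v,th):
    # first sub-pixel crossing of th along v
    s=np.sign(v-th); i=np.where(s[:-1]*s[1:]<0)[0]
    return [k+(th-v[k])/(v[k+1]-v[k]) for k in i]
def line(P): 
    vx,vy,x,y=cv2.fitLine(np.array(P,np.float32),cv2.DIST_HUBER,0,.001,.001).ravel(); return np.array([vx,vy]),np.array([x,y])
def meas(im):
    f=im.astype(float); s=f[...,0]-f[...,2]   # red-blue: wood
    m=(s>25).astype(np.uint8); m[:,:262]=0; m[:,325:]=0; m[:130]=0; m[245:]=0
    m=cv2.morphologyEx(m,cv2.MORPH_CLOSE,np.ones((5,5)))
    n,l,st,_=cv2.connectedComponentsWithStats(m); k=1+np.argmax(st[1:,4]); x,y,w,h=st[k,:4]
    cl=cv2.morphologyEx(s.astype(np.float32),cv2.MORPH_CLOSE,np.ones((5,5)))
    F,N,L,Rr,G=[],[],[],[],[]
    for u in range(x+4,x+w-4):
        c=cross(cl[y-5:y+h+5,u],35)
        if len(c)>=2: F.append((u,y-5+c[0])); N.append((u,y-5+c[-1]))
        lum=f[y+6:y+h-12,u].sum(1); wgt=np.clip(np.median(lum)*.75-lum,0,None)
        if wgt.sum()>0: G.append((u,y+6+(wgt*np.arange(len(wgt))).sum()/wgt.sum()))
    for v in range(y+4,y+h-4):
        c=cross(cl[v,x-5:x+w+5],35)
        if len(c)>=2: L.append((x-5+c[0],v)); Rr.append((x-5+c[-1],v))
    return dict(far=F,near=N,left=L,right=Rr,groove=G)
def strip(im,us):
    f=im.astype(float).min(2); I,O=[],[]
    for u in us:
        c=cross(f[148:170,u],140); 
        if c: I.append((u,148+c[-1]))
    return I
if __name__=="__main__":
    im=cv2.imread(sys.argv[1])[:,:,::-1]
    for k,P in meas(im).items():
        if len(P)<3: print(k,len(P)); continue
        d,p=line(ray('top',P,.08)); print(k,len(P),p.round(4),'yaw',np.degrees(np.arctan(-d[0]/d[1] if k in('far','near','groove') else d[1]/d[0])).round(2))
    S=strip(im,range(222,262))+strip(im,range(326,366))
    d,p=line(ray('top',S,.07)); print('strip inner',p.round(4),'x at y=-.031',p[0]+d[0]/d[1]*(-.031-p[1]),'yaw',np.degrees(np.arctan(-d[0]/d[1])))
E
python3 m2.py pics/top0.png
python3 - <<'E'
from h import *
from scipy.spatial.transform import Rotation as Ro
s=arm.sense();q=s['tool_rot'];R=Ro.from_quat(np.r_[q[1:],q[0]]).as_matrix();print(R.round(3));print(s['joint_positions'])
# scene view cross-check: strip outer and inner edge pixels / board corners from crop1 (u/4.4+190, v/4.4+180)
f=lambda a:[(u/4.4+190-.4,v/4.4+180-.4) for u,v in a]
print('inner strip',ray('scene',f([(72,378),(765,307)]),.07))
print('outer',ray('scene',f([(72,388),(765,315)]),.07))
print('board',ray('scene',f([(342,265),(483,256),(470,102),(331,112)]),.08))
t=np.array([.44,-.031,.0]);print(R.T@(np.array([.44,-.031,.19])-s['eef_pos']))
E
```

```text
far 27 [ 0.617  -0.0319] yaw -2.98
near 27 [ 0.4762 -0.032 ] yaw -0.51
left 38 [0.5571 0.0191] yaw -1.88
right 38 [ 0.5478 -0.081 ] yaw -1.29
groove 27 [ 0.5768 -0.0329] yaw -2.1
strip inner [ 0.6749 -0.0113] x at y=-.031 0.6755062 yaw 1.8447084
[[-0.001  0.445 -0.896]
 [ 0.001 -0.896 -0.445]
 [-1.    -0.002  0.   ]]
[ 1.06701493  0.4682622  -0.01156916  1.60351616  0.00603921  1.07146217
 -0.05631179]
inner strip [[ 0.68249702 -0.27189266]
 [ 0.68112994  0.20401373]]
outer [[ 0.69046459 -0.27203336]
 [ 0.68769662  0.20250242]]
board [[ 0.61807133 -0.08313451]
 [ 0.62203369  0.01529297]
 [ 0.48104307  0.02562817]
 [ 0.47856276 -0.07745141]]
[ 0.00118072 -0.426047   -0.38039353]
```

>>> servo_tool(deltas=[8.7,0,0,0,0,0,6,8.7,0,0,0,0,0,6,8.8,0,0,0,0,0,6,0,0,0,0,-5,-1.2,6,0,0,0,0,-6,-1.6,6,0,0,0,0,-6,-1.6,6,0,0,0,0,-6,-1.6,6,0,0,0,0,-6,-1.6,6,0,0,0,0,-6,-1.6,6,0,0,0,0,-6,-1.6,6,0,0,0,0,-5,-1.6,6,0,0,0,0,-5,-1.6,6])

```text
time: 1.6
eef_pos: [0.4273, -0.07, 0.1914]
tool_rot: [0.001, 0.707, 0.001, -0.707]
contact_force: [1.0, -0.6, -0.2]
width: 0.0599
```

>>> servo_tool(deltas=[0,0,0,2,-2.0,-0.6,6,0,0,0,2,-1.9,-0.6,6,0,0,0,2,0,0,6,0,0,0,2,0,0,6,0,0,0,0,0,0,6,0,0,0,0,0,0,6])

```text
time: 2.35
eef_pos: [0.4394, -0.0327, 0.1119]
tool_rot: [0.001, 0.707, 0.001, -0.707]
contact_force: [-0.9, 0.6, -0.3]
width: 0.0598
```

```bash
cat > st.py <<'E'
from h import *
from scipy.spatial.transform import Rotation as Ro
s=arm.sense();q=s['tool_rot'];R=Ro.from_quat(np.r_[q[1:],q[0]]).as_matrix();print(s['time'],s['eef_pos'].round(4),s['contact_force'].round(1));print(R.round(4))
E
python3 - <<'E'
from h import *
for n in("scene","top"):
    cv2.imwrite(f"pics/{n}1.png",arm.get_image(n)[:,:,::-1])
a=cv2.imread('pics/scene1.png')[130:290,180:380]; cv2.imwrite('pics/s1c.png',cv2.resize(a,None,fx=3.7,fy=3.7,interpolation=2))
E
python3 st.py
```

```text
2.45 [ 0.4398 -0.0328  0.1122] [-0.5  0.2  0.1]
[[ 1.6e-03  3.2e-03 -1.0e+00]
 [-2.0e-04 -1.0e+00 -3.2e-03]
 [-1.0e+00  2.0e-04 -1.6e-03]]
```

View pics/s1c.png

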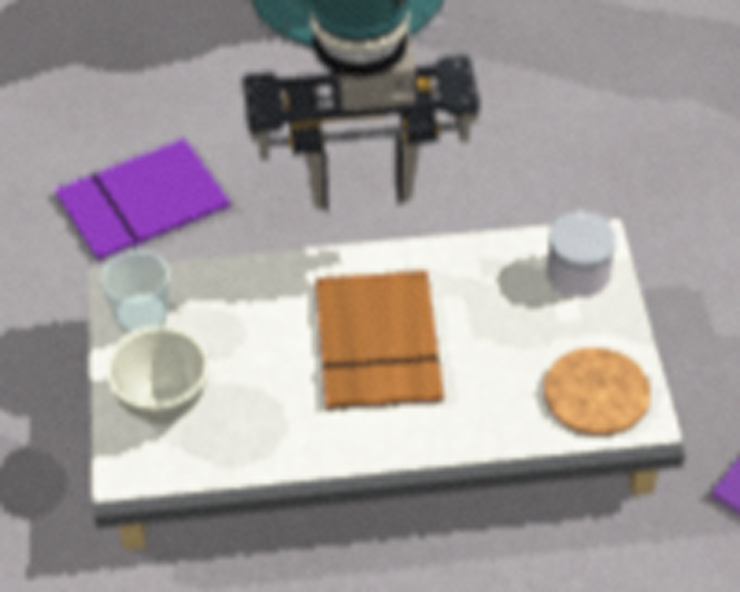

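View pics/top1.png

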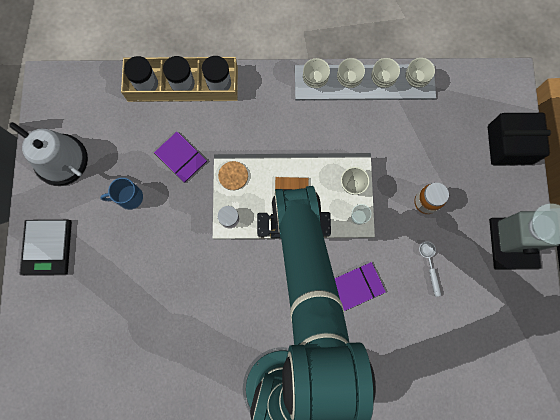

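The fingers sit behind the board's plain end (crop (320,205) and (403,200)), square to the edge and clear of the tin and glass. I lower them to about 4 mm above the shelf.

>>> servo_tool(deltas=[0,0,0,1.5,0,0,6,0,0,0,1.2,0,0,6,0,0,0,0.7,0,0,6,0,0,0,0.35,0,0,6,0,0,0,0,0,0,6,0,0,0,0,0,0,6])

```text
time: 3.2
eef_pos: [0.4394, -0.0327, 0.0741]
tool_rot: [0.001, 0.707, 0.001, -0.707]
contact_force: [-0.1, 0.2, -0.1]
width: 0.0599
```

```bash
python3 st.py
```

```text
3.2 [ 0.4394 -0.0327  0.0741] [-0.1  0.2 -0.1]
[[ 4.0e-04  3.5e-03 -1.0e+00]
 [-1.0e-04 -1.0e+00 -3.5e-03]
 [-1.0e+00  1.0e-04 -4.0e-04]]
```

>>> servo_tool(deltas=[0,0,0,0,0,-0.9,6,0,0,0,0,0,-0.7,6,0,0,0,0,0,-0.6,6,0,0,0,0,0,-0.6,6,0,0,0,0,0,-0.7,6,0,0,0,0,0,-0.7,6,0,0,0,0,0,-0.7,6,0,0,0,0,0,-0.7,6,0,0,0,0,0,-0.7,6,0,0,0,0,0,-0.7,6,0,0,0,0,0,-0.7,6,0,0,0,0,0,-0.7,6])

```text
time: 4.7
eef_pos: [0.5236, -0.0324, 0.0739]
tool_rot: [0.001, 0.707, 0.001, -0.707]
contact_force: [-0.3, 0.1, 0.7]
width: 0.0602
```

>>> servo_tool(deltas=[0,0,0,0,0,-0.7,6,0,0,0,0,0,-0.7,6,0,0,0,0,0,-0.7,6,0,0,0,0,0,-0.6,6,0,0,0,0,0,-0.4,6,0,0,0,0,0,-0.2,6,0,0,0,0,0,0,6,0,0,0,0,0,0,6])

```text
time: 5.7
eef_pos: [0.5559, -0.0324, 0.0738]
tool_rot: [-0.001, -0.707, -0.001, 0.707]
contact_force: [0.3, 0.8, -0.1]
width: 0.0601
```

```bash
python3 st.py; python3 - <<'E'
from h import *
for n in("scene","top"):
    cv2.imwrite(f"pics/{n}2.png",arm.get_image(n)[:,:,::-1])
a=cv2.imread('pics/scene2.png')[180:280,190:370]; cv2.imwrite('pics/s2c.png',cv2.resize(a,None,fx=4.4,fy=4.4,interpolation=2))
a=cv2.imread('pics/top2.png')[140:250,200:390]; cv2.imwrite('pics/t2c.png',cv2.resize(a,None,fx=4.2,fy=4.2,interpolation=2))
E
```

```text
5.7 [ 0.5559 -0.0324  0.0738] [ 0.3  0.8 -0.1]
[[-2.0e-04  3.4e-03 -1.0e+00]
 [-1.0e-04 -1.0e+00 -3.4e-03]
 [-1.0e+00  1.0e-04  2.0e-04]]
```

View pics/s2c.png

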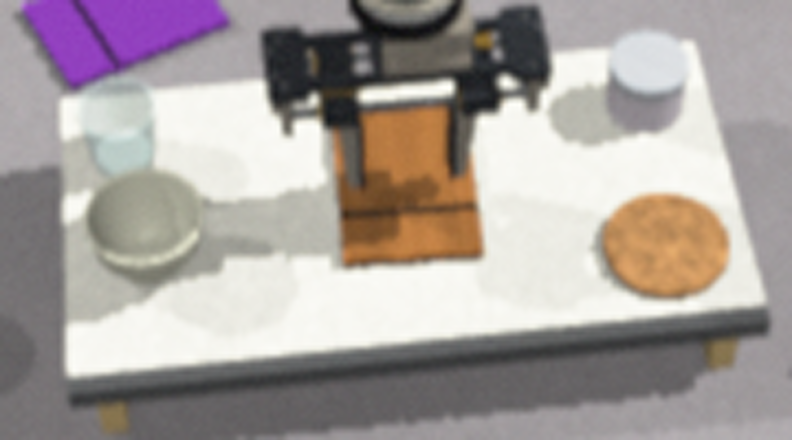

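View pics/t2c.png

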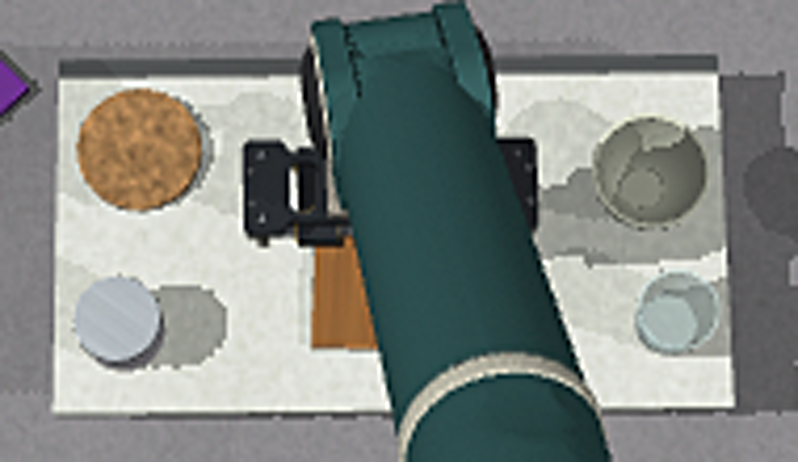

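The board has not moved. The tips at crop (355,185) and (462,177) are over it, with no contact force. The open fingers' tips must sit higher than the TCP, which is defined for shut fingers. I'll back off and estimate the true tip height.

>>> servo_tool(deltas=[0,0,0,-1,0,0,6,0,0,0,-0.5,0,1,6,0,0,0,0,0,3,6,0,0,0,0,0,4,6,0,0,0,0,0,3,6,0,0,0,0,0,0.8,6,0,0,0,0,0,0,6,0,0,0,0,0,0,6])

```text
time: 6.8
eef_pos: [0.4396, -0.0327, 0.0892]
tool_rot: [0.001, 0.708, 0.001, -0.707]
contact_force: [-0.4, 0.2, -0.0]
width: 0.0598
```

```bash
python3 st.py; python3 - <<'E'
from h import *
for s in(1,-1):
  for z in(.0738,.0838,.0938): print(s,z,(proj('scene',[[.566,-.0324+s*.035,z]])-[190,180])*4.4)
cv2.imwrite(f"pics/scene3.png",arm.get_image('scene')[:,:,::-1])
a=cv2.imread('pics/scene3.png')[160:240,230:340]; cv2.imwrite('pics/s3c.png',cv2.resize(a,None,fx=7,fy=7,interpolation=2))
for s in(1,-1):
  for z in(.089,.099,.109): print(s,z,(proj('scene',[[.449,-.0324+s*.035,z]])-[230,160])*7)
E
```

```text
6.8 [ 0.4396 -0.0327  0.0892] [-0.4  0.2 -0. ]
[[ 1.6e-03  3.5e-03 -1.0e+00]
 [ 1.0e-04 -1.0e+00 -3.5e-03]
 [-1.0e+00 -1.0e-04 -1.6e-03]]
1 0.0738 [[452.4404553  198.36196053]]
1 0.0838 [[452.68063087 189.75063752]]
1 0.0938 [[452.92324062 181.05227907]]
-1 0.0738 [[355.19745977 207.54480068]]
-1 0.0838 [[354.94763922 198.94591895]]
-1 0.0938 [[354.69526814 190.25978961]]
1 0.089 [[407.3471254  239.77269573]]
1 0.099 [[407.55739272 225.57548197]]
1 0.109 [[407.76970507 211.24036458]]
-1 0.089 [[258.66841263 252.98932767]]
-1 0.099 [[258.15832117 238.80255464]]
-1 0.109 [[257.64322486 224.47746453]]
```

View pics/s3c.png

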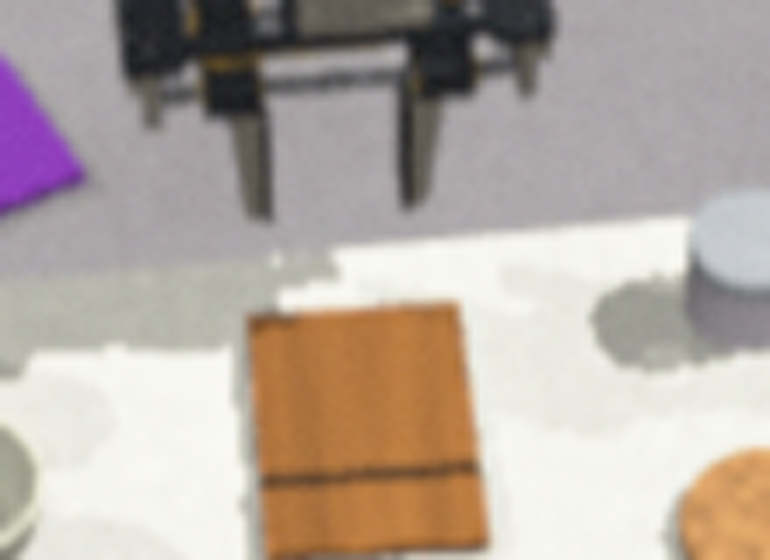

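The tips appear at crop (263,220) and (410,210), which puts them about 15–20 mm above the TCP. I'll find the shelf by a gentle touch behind the board.

>>> servo_tool(deltas=[0,0,0,1,0,0,6,0,0,0,1,0,0,6,0,0,0,0.4,0,0,6,0,0,0,0,0,0,6])

```text
time: 7.35
eef_pos: [0.4377, -0.0326, 0.0643]
tool_rot: [-0.001, -0.707, -0.001, 0.708]
contact_force: [0.5, -0.8, 0.4]
width: 0.06
```

>>> servo_tool(deltas=[0,0,0,0.3,0,0,6,0,0,0,0,0,0,6])

```text
time: 7.6
eef_pos: [0.4381, -0.0327, 0.0618]
tool_rot: [0.001, 0.707, 0.001, -0.707]
contact_force: [0.6, -0.3, -0.3]
width: 0.0599
```

>>> servo_tool(deltas=[0,0,0,0.3,0,0,6,0,0,0,0,0,0,6])

```text
time: 7.85
eef_pos: [0.438, -0.0327, 0.0588]
tool_rot: [-0.001, -0.707, -0.001, 0.707]
contact_force: [-0.4, -0.4, -0.4]
width: 0.0599
```

>>> servo_tool(deltas=[0,0,0,0,0,-0.6,6,0,0,0,0,0,-0.6,6,0,0,0,0.2,0,0,6,0,0,0,0,0,0,6])

```text
time: 8.35
eef_pos: [0.4498, -0.0326, 0.0566]
tool_rot: [-0.001, -0.707, -0.001, 0.707]
contact_force: [0.3, 0.6, -0.3]
width: 0.06
```

>>> servo_tool(deltas=[0,0,0,0.2,0,0,6,0,0,0,0,0,0,6])

```text
time: 8.6
eef_pos: [0.4498, -0.0327, 0.0547]
tool_rot: [-0.001, -0.707, -0.001, 0.707]
contact_force: [0.2, 0.2, 0.5]
width: 0.06
```

```bash
python3 st.py; python3 - <<'E'
from h import *
cv2.imwrite(f"pics/scene4.png",arm.get_image('scene')[:,:,::-1])
a=cv2.imread('pics/scene4.png')[160:240,230:340]; cv2.imwrite('pics/s4c.png',cv2.resize(a,None,fx=7,fy=7,interpolation=2))
E
```

```text
8.6 [ 0.4498 -0.0327  0.0547] [0.2 0.2 0.5]
[[-5.0e-04  3.5e-03 -1.0e+00]
 [-0.0e+00 -1.0e+00 -3.5e-03]
 [-1.0e+00  0.0e+00  5.0e-04]]
```

View pics/s4c.png

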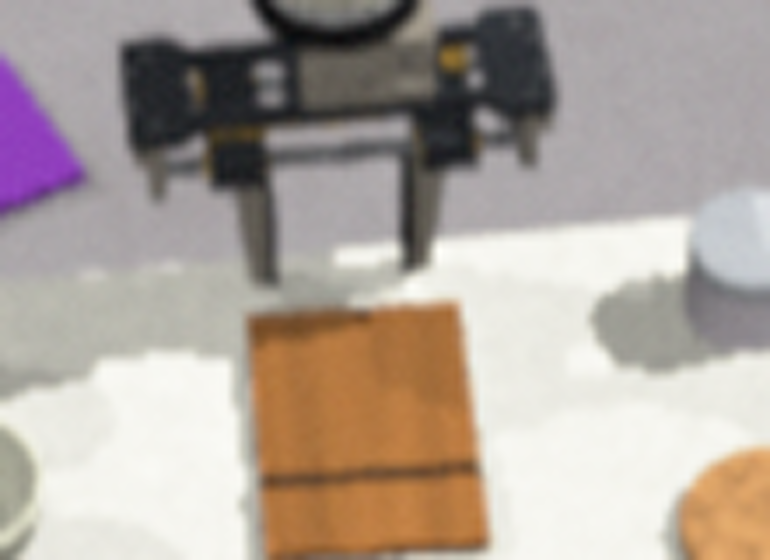

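>>> servo_tool(deltas=[0,0,0,0.1,0,0,6,0,0,0,0,0,0,6])

```text
time: 8.9
eef_pos: [0.45, -0.0327, 0.0538]
tool_rot: [-0.001, -0.707, -0.001, 0.707]
contact_force: [0.5, -0.5, -0.4]
width: 0.0601
```

>>> servo_tool(deltas=[0,0,0,0.1,0,0,6,0,0,0,0,0,0,6])

```text
time: 9.15
eef_pos: [0.45, -0.0327, 0.0528]
tool_rot: [-0.001, -0.707, -0.001, 0.707]
contact_force: [0.3, 0.2, 0.0]
width: 0.06
```

>>> servo_tool(deltas=[0,0,0,0.1,0,0,6,0,0,0,0,0,0,6])

```text
time: 9.4
eef_pos: [0.4501, -0.0326, 0.0518]
tool_rot: [-0.001, -0.707, -0.001, 0.707]
contact_force: [0.4, 0.1, -0.9]
width: 0.06
```

>>> servo_tool(deltas=[0,0,0,0.1,0,0,6,0,0,0,0,0,0,6])

```text
time: 9.65
eef_pos: [0.45, -0.0327, 0.0508]
tool_rot: [-0.001, -0.707, -0.001, 0.707]
contact_force: [-0.2, -0.8, 0.5]
width: 0.06
```

>>> servo_tool(deltas=[0,0,0,0.1,0,0,6,0,0,0,0,0,0,6])

```text
time: 9.9
eef_pos: [0.45, -0.0327, 0.0498]
tool_rot: [-0.001, -0.707, -0.001, 0.707]
contact_force: [-0.4, -0.6, -0.5]
width: 0.0604
```

>>> servo_tool(deltas=[0,0,0,0.1,0,0,6,0,0,0,0,0,0,6])

```text
time: 10.15
eef_pos: [0.45, -0.0327, 0.0488]
tool_rot: [-0.001, -0.707, -0.001, 0.707]
contact_force: [-0.8, -0.4, -0.6]
width: 0.06
```

>>> servo_tool(deltas=[0,0,0,0.1,0,0,6,0,0,0,0,0,0,6])

```text
time: 10.4
eef_pos: [0.45, -0.0327, 0.0478]
tool_rot: [-0.001, -0.707, -0.001, 0.707]
contact_force: [-0.1, 0.6, 0.1]
width: 0.06
```

```bash
python3 st.py; python3 - <<'E'
from h import *
cv2.imwrite(f"pics/scene5.png",arm.get_image('scene')[:,:,::-1])
a=cv2.imread('pics/scene5.png')[180:230,250:305]; cv2.imwrite('pics/s5c.png',cv2.resize(a,None,fx=11,fy=11,interpolation=2))
for e in(0,.01):
  for z in(.07,.08): print(e,z,(proj('scene',[[.45+e,-.0677,z],[.45+e,.0023,z]])-[250,180])*11)
E
```

```text
10.4 [ 0.45   -0.0327  0.0478] [-0.1  0.6  0.1]
[[-2.0e-04  3.5e-03 -1.0e+00]
 [-0.0e+00 -1.0e+00 -3.5e-03]
 [-1.0e+00  0.0e+00  2.0e-04]]
0 0.07 [[187.31245401 221.92182439]
 [418.92773912 201.16750684]]
0 0.08 [[186.52197598 200.03604226]
 [419.24958415 179.26403613]]
0.01 0.07 [[190.60420301 247.1113024 ]
 [423.13094774 226.18019936]]
0.01 0.08 [[189.82648936 225.25908995]
 [423.47429036 204.3092578 ]]
```

View pics/s5c.png

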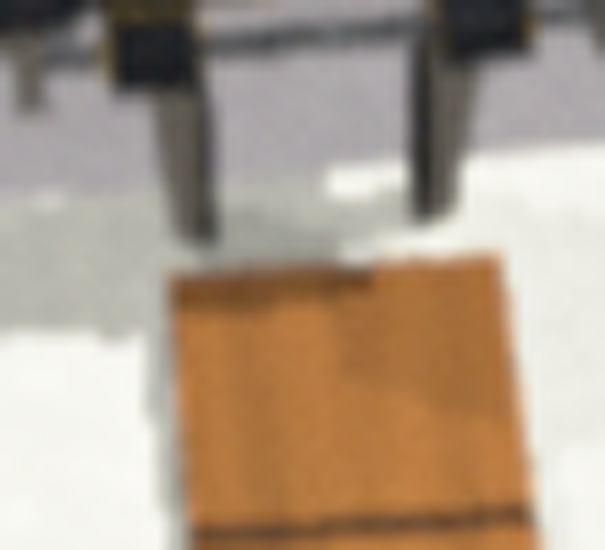

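>>> servo_tool(deltas=[0,0,0,0.1,0,0,6,0,0,0,0,0,0,6])

```text
time: 10.7
eef_pos: [0.4502, -0.0327, 0.0472]
tool_rot: [0.001, 0.707, 0.001, -0.707]
contact_force: [-0.9, -0.1, 4.0]
width: 0.06
```

>>> servo_tool(deltas=[0,0,0,0.1,0,0,6,0,0,0,0,0,0,6])

```text
time: 10.95
eef_pos: [0.4503, -0.0327, 0.0472]
tool_rot: [0.001, 0.707, 0.001, -0.707]
contact_force: [-5.9, -1.6, 16.7]
width: 0.0601
```

>>> servo_tool(deltas=[0,0,0,0.1,0,0,6,0,0,0,0,0,0,6])

```text
time: 11.2
eef_pos: [0.4503, -0.0327, 0.0471]
tool_rot: [0.002, 0.707, 0.001, -0.707]
contact_force: [-7.9, -0.4, 29.2]
width: 0.0602
```

Contact at TCP z 0.0472. I raise to about 3.5 mm above the shelf and start the push.

>>> servo_tool(deltas=[0,0,0,-0.3,0,0,6,0,0,0,-0.3,0,0,6,0,0,0,0,0,0,6,0,0,0,0,0,0,6])

```text
time: 11.7
eef_pos: [0.4499, -0.0327, 0.0506]
tool_rot: [-0.001, -0.707, -0.001, 0.707]
contact_force: [0.5, 0.2, -0.5]
width: 0.06
```

>>> servo_tool(deltas=[0,0,0,0,0,-0.5,6,0,0,0,0,0,-0.5,6,0,0,0,0,0,-0.5,6,0,0,0,0,0,-0.5,6,0,0,0,0,0,-0.6,6,0,0,0,0,0,-0.6,6,0,0,0,0,0,-0.6,6,0,0,0,0,0,-0.4,6,0,0,0,0,0,-0.2,6,0,0,0,0,0,0,6])

```text
time: 12.95
eef_pos: [0.4944, -0.0325, 0.0509]
tool_rot: [0.001, 0.707, 0.001, -0.707]
contact_force: [0.8, 0.2, 0.8]
width: 0.0597
```

```bash
python3 st.py; python3 - <<'E'
from h import *
cv2.imwrite(f"pics/scene6.png",arm.get_image('scene')[:,:,::-1])
a=cv2.imread('pics/scene6.png')[180:280,190:370]; cv2.imwrite('pics/s6c.png',cv2.resize(a,None,fx=4.4,fy=4.4,interpolation=2))
E
```

```text
12.95 [ 0.4944 -0.0325  0.0509] [0.8 0.2 0.8]
[[ 5.0e-04  3.5e-03 -1.0e+00]
 [ 0.0e+00 -1.0e+00 -3.5e-03]
 [-1.0e+00 -0.0e+00 -5.0e-04]]
```

View pics/s6c.png

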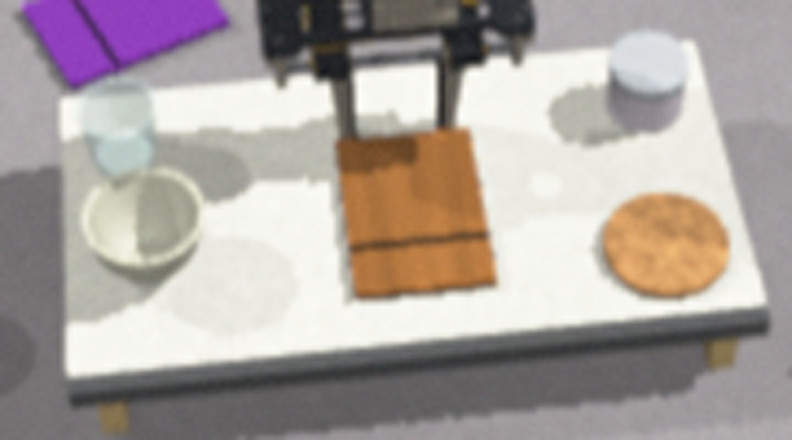

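The board now slides: its plain end is at crop (338,143)–(470,131) and its groove at row ~242. The neighbours are unmoved, so I continue.

>>> servo_tool(deltas=[0,0,0,0,0,-0.4,6,0,0,0,0,0,-0.6,6,0,0,0,0,0,-0.7,6,0,0,0,0,0,-0.7,6,0,0,0,0,0,-0.7,6,0,0,0,0,0,-0.7,6,0,0,0,0,0,-0.7,6,0,0,0,0,0,-0.7,6,0,0,0,0,0,-0.7,6,0,0,0,0,0,-0.6,6,0,0,0,0,0,-0.4,6,0,0,0,0,0,-0.2,6])

```text
time: 14.5
eef_pos: [0.5653, -0.0323, 0.0508]
tool_rot: [-0.001, -0.707, -0.001, 0.707]
contact_force: [-1.7, -0.1, 2.1]
width: 0.06
```

>>> servo_tool(deltas=[0,0,0,0,0,0,6])

```text
time: 14.62
eef_pos: [0.5654, -0.0322, 0.0508]
tool_rot: [0.001, 0.707, 0.001, -0.707]
contact_force: [0.5, -0.0, 0.3]
width: 0.0599
```

```bash
python3 st.py; python3 - <<'E'
from h import *
cv2.imwrite(f"pics/scene7.png",arm.get_image('scene')[:,:,::-1])
a=cv2.imread('pics/scene7.png')[180:280,190:370]; cv2.imwrite('pics/s7c.png',cv2.resize(a,None,fx=4.4,fy=4.4,interpolation=2))
E
```

```text
14.625 [ 0.5654 -0.0322  0.0508] [ 0.5 -0.   0.3]
[[ 6.0e-04  3.5e-03 -1.0e+00]
 [ 0.0e+00 -1.0e+00 -3.5e-03]
 [-1.0e+00 -0.0e+00 -6.0e-04]]
```

View pics/s7c.png

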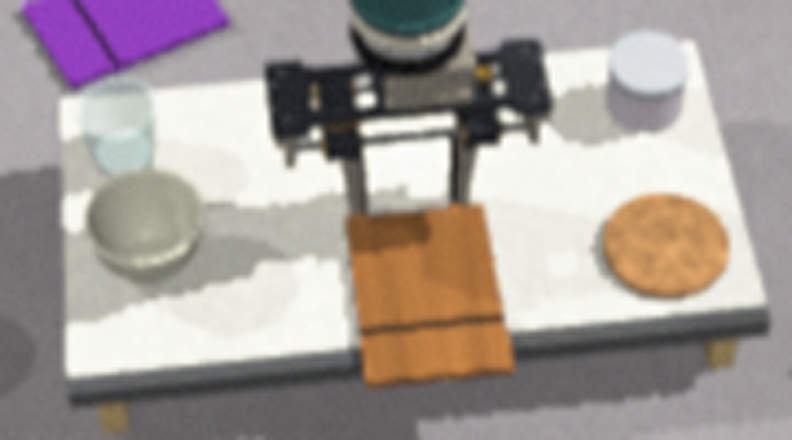

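```bash
python3 - <<'E'
from h import *
f=lambda a:[(u/4.4+190-.4,v/4.4+180-.4) for u,v in a]
print('groove',ray('scene',f([(362,331),(500,318)]),.08))
print('near',ray('scene',f([(348,218),(484,206)]),.08))
print('far',ray('scene',f([(366,384),(513,371)]),.08))
a=cv2.imread('pics/scene7.png')[235:285,255:325]; cv2.imwrite('pics/s7d.png',cv2.resize(a,None,fx=11,fy=11,interpolation=2))
E
```

```text
groove [[ 0.67469476 -0.07511699]
 [ 0.67527259  0.01942976]]
near [[ 0.57772249 -0.07487307]
 [ 0.57850948  0.02220321]]
far [[ 0.71728093 -0.07691948]
 [ 0.71878722  0.02180205]]
```

View pics/s7d.png

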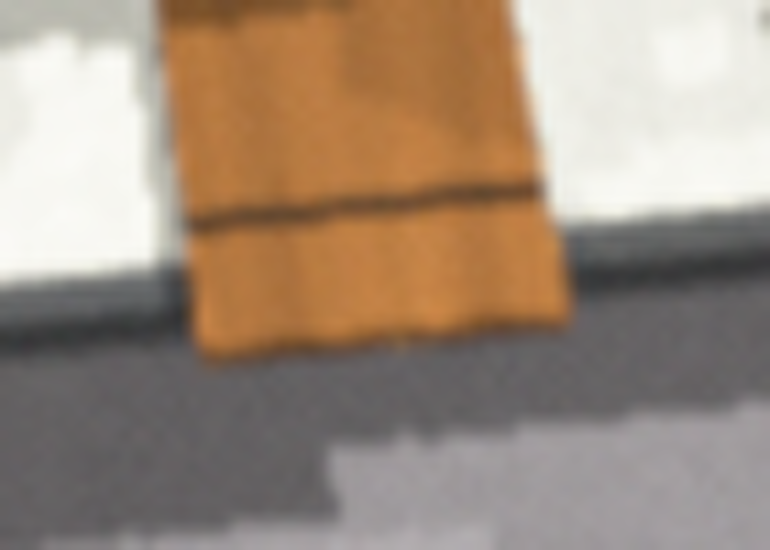

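In the scene view the groove is at x≈0.677 and the edge at ≈0.696, so about 18 mm remains. I push 1.4 cm, then retreat for a clean top view.

>>> servo_tool(deltas=[0,0,0,0,0,-0.4,6,0,0,0,0,0,-0.4,6,0,0,0,0,0,-0.4,6,0,0,0,0,0,-0.2,6,0,0,0,0,0,0,6,0,0,0,0,0,0,6])

```text
time: 15.42
eef_pos: [0.5794, -0.0322, 0.051]
tool_rot: [0.001, 0.707, 0.001, -0.707]
contact_force: [-1.0, 0.3, 0.2]
width: 0.0601
```

```bash
python3 st.py
```

```text
15.425 [ 0.5794 -0.0322  0.051 ] [-1.   0.3  0.2]
[[ 7.0e-04  3.5e-03 -1.0e+00]
 [-0.0e+00 -1.0e+00 -3.5e-03]
 [-1.0e+00  0.0e+00 -7.0e-04]]
```

>>> servo_tool(deltas=[0,0,0,0,0,2,6,0,0,0,-3,0,4,6,0,0,0,-4,0,4,6,0,0,0,-4,4,2,6,0,0,0,0,6,0,6,0,0,0,0,6,0,6,0,0,0,0,6,0,6,0,0,0,0,4,0,6,0,0,0,0,0,0,6])

```text
time: 16.55
eef_pos: [0.4592, -0.2964, 0.1608]
tool_rot: [-0.0, 0.707, -0.001, -0.707]
contact_force: [-0.1, 1.0, -0.0]
width: 0.0598
```

```bash
python3 st.py; python3 - <<'E'
from h import *
for n in("scene","top"):
    cv2.imwrite(f"pics/{n}8.png",arm.get_image(n)[:,:,::-1])
a=cv2.imread('pics/scene8.png')[235:285,255:325]; b=cv2.resize(a,None,fx=8,fy=8,interpolation=2)
cv2.imwrite('pics/s8c.png',b)
a=cv2.imread('pics/top8.png')[130:250,200:390]; cv2.imwrite('pics/t8c.png',cv2.resize(a,None,fx=4.2,fy=4.2,interpolation=2))
E
python3 m2.py pics/top8.png
```

```text
16.55 [ 0.4592 -0.2964  0.1608] [-0.1  1.  -0. ]
[[ 3.0e-04 -2.5e-03 -1.0e+00]
 [-1.5e-03 -1.0e+00  2.5e-03]
 [-1.0e+00  1.5e-03 -3.0e-04]]
far 26 [ 0.7292 -0.0353] yaw -0.33
near 26 [ 0.5891 -0.027 ] yaw -0.4
left 36 [0.664  0.0222] yaw 0.52
right 36 [ 0.6624 -0.0782] yaw 1.05
groove 26 [ 0.6898 -0.0233] yaw 0.22
strip inner [ 0.6751 -0.0113] x at y=-.031 0.675748 yaw 1.8742696
```

View pics/t8c.png

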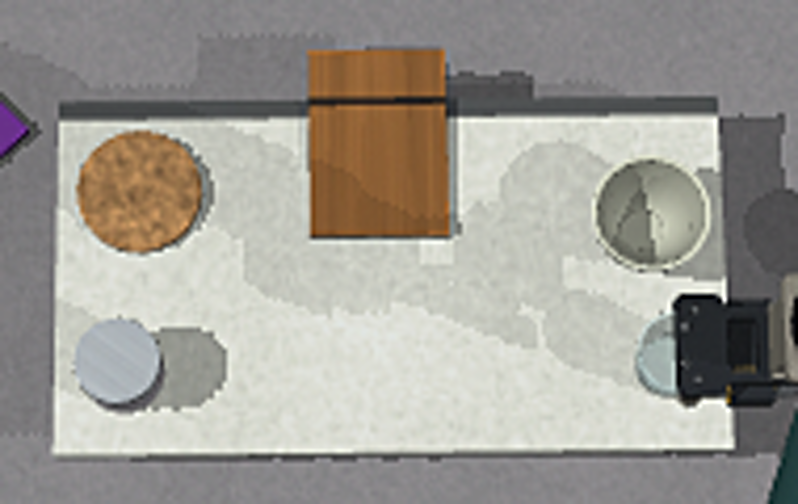

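View pics/s8c.png

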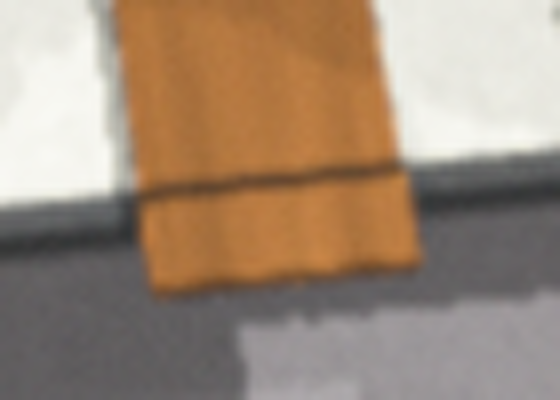

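```bash
cat > m3.py <<'E'
from m2 import *
im=cv2.imread(sys.argv[1])[:,:,::-1]; f=im.astype(float).min(2)
I,O=[],[]
for u in list(range(220,268,1))+list(range(312,366,1)):
    col=f[:,u]; k=150+np.argmax(col[150:170]>165)
    c=cross(col[k-4:k+1],140); 
    if c: I.append((u,k-4+c[-1]))
    seg=col[k-9:k-1]; c=cross(seg,92)
    if len(c) and col[k-8]>100: O.append((u,k-9+c[0]))
for n,P in(('inner',I),('outer',O)):
    W=ray('top',P,.07); d,p=line(W); x=p[0]+d[0]/d[1]*(-.03-p[1]); print(n,len(P),'x@y-.03 %.4f'%x,'yaw %.2f'%np.degrees(np.arctan(-d[0]/d[1])))
E
for i in 0 8; do python3 m3.py pics/top$i.png; done
```

```text
inner 102 x@y-.03 0.6805 yaw 0.17
outer 96 x@y-.03 0.6945 yaw 0.13
inner 101 x@y-.03 0.6806 yaw 0.23
outer 87 x@y-.03 0.6942 yaw 0.12
```

Edge (strip's outer face) is at x 0.6945 and the groove at 0.6894, so about 5 mm remains, with the yaw square within ~0.5°. I go back behind the board.

>>> servo_tool(deltas=[0.15,0,0,0,-5.3,-1.9,6,0,0,0,0,-5.3,-1.9,6,0,0,0,0,-5.3,-1.9,6,0,0,0,0,-5.3,-1.9,6,0,0,0,0,-5.2,-1.9,6,0,0,0,2,0,0,6,0,0,0,4,0,0,6,0,0,0,3,0,0,6,0,0,0,0,0,0,6,0,0,0,0,0,0,6])

```text
time: 17.9
eef_pos: [0.5553, -0.0274, 0.0721]
tool_rot: [0.001, 0.708, 0.001, -0.707]
contact_force: [-0.4, 0.2, 0.3]
width: 0.0599
```

```bash
python3 st.py
```

```text
17.9 [ 0.5553 -0.0274  0.0721] [-0.4  0.2  0.3]
[[ 1.6e-03  2.5e-03 -1.0e+00]
 [ 3.0e-04 -1.0e+00 -2.5e-03]
 [-1.0e+00 -3.0e-04 -1.6e-03]]
```

>>> servo_tool(deltas=[0,0,0,1,0,0,6,0,0,0,0.8,0,0,6,0,0,0,0.3,0,0,6,0,0,0,0,0,0,6,0,0,0,0,0,0,6])

```text
time: 18.52
eef_pos: [0.5548, -0.0285, 0.05]
tool_rot: [0.0, 0.707, 0.0, -0.707]
contact_force: [-0.4, 0.5, -0.0]
width: 0.06
```

>>> servo_tool(deltas=[0,0,0,0,0,-0.6,6,0,0,0,0,0,-0.6,6,0,0,0,0,0,-0.4,6,0,0,0,0,0,-0.3,6,0,0,0,0,0,-0.3,6,0,0,0,0,0,-0.3,6,0,0,0,0,0,-0.2,6,0,0,0,0,0,0,6,0,0,0,0,0,0,6])

```text
time: 19.65
eef_pos: [0.5815, -0.0285, 0.0498]
tool_rot: [-0.0, -0.707, -0.0, 0.707]
contact_force: [-0.8, 0.4, -0.6]
width: 0.06
```

```bash
python3 st.py
```

```text
19.65 [ 0.5815 -0.0285  0.0498] [-0.8  0.4 -0.6]
[[-2.e-04  8.e-04 -1.e+00]
 [-0.e+00 -1.e+00 -8.e-04]
 [-1.e+00  0.e+00  2.e-04]]
```

>>> servo_tool(deltas=[-0.1,0,0,0,0,-0.1,6,0,0,0,0,0,-0.1,6,0,0,0,0,0,-0.1,6,0,0,0,0,0,0,6,0,0,0,0,0,0,6])

```text
time: 20.27
eef_pos: [0.5848, -0.0285, 0.0499]
tool_rot: [0.001, 0.707, 0.001, -0.707]
contact_force: [-0.3, 0.1, -0.1]
width: 0.0599
```

```bash
python3 st.py
```

```text
20.275 [ 0.5848 -0.0285  0.0499] [-0.3  0.1 -0.1]
[[ 4.0e-04  2.6e-03 -1.0e+00]
 [-0.0e+00 -1.0e+00 -2.6e-03]
 [-1.0e+00  1.0e-04 -4.0e-04]]
```

>>> servo_tool(deltas=[0,0,0,0,0,2,6,0,0,0,-3,0,4,6,0,0,0,-4,0,4,6,0,0,0,-4,4,2,6,0,0,0,0,6,0,6,0,0,0,0,6,0,6,0,0,0,0,6,0,6,0,0,0,0,4,0,6,0,0,0,0,0,0,6])

```text
time: 21.4
eef_pos: [0.4646, -0.2926, 0.1599]
tool_rot: [-0.001, 0.707, -0.002, -0.707]
contact_force: [-0.5, 0.6, -0.0]
width: 0.0604
```

```bash
python3 st.py; python3 - <<'E'
from h import *
for n in("scene","top"):
    cv2.imwrite(f"pics/{n}9.png",arm.get_image(n)[:,:,::-1])
a=cv2.imread('pics/scene9.png')[180:280,190:370]; cv2.imwrite('pics/s9c.png',cv2.resize(a,None,fx=4.4,fy=4.4,interpolation=2))
a=cv2.imread('pics/top9.png')[130:250,200:390]; cv2.imwrite('pics/t9c.png',cv2.resize(a,None,fx=4.2,fy=4.2,interpolation=2))
E
python3 m2.py pics/top9.png; python3 m3.py pics/top9.png
```

```text
21.4 [ 0.4646 -0.2926  0.1599] [-0.5  0.6 -0. ]
[[ 4.0e-04 -3.4e-03 -1.0e+00]
 [-1.6e-03 -1.0e+00  3.4e-03]
 [-1.0e+00  1.6e-03 -4.0e-04]]
far 26 [ 0.7354 -0.0283] yaw -0.0
near 26 [ 0.5952 -0.0223] yaw 0.01
left 37 [0.6637 0.0222] yaw 0.54
right 37 [ 0.663  -0.0783] yaw 0.98
groove 26 [ 0.6949 -0.02  ] yaw 0.23
strip inner [ 0.675  -0.0113] x at y=-.031 0.67569 yaw 1.8852047
inner 102 x@y-.03 0.6806 yaw 0.24
outer 87 x@y-.03 0.6942 yaw 0.12
```

View pics/t9c.png

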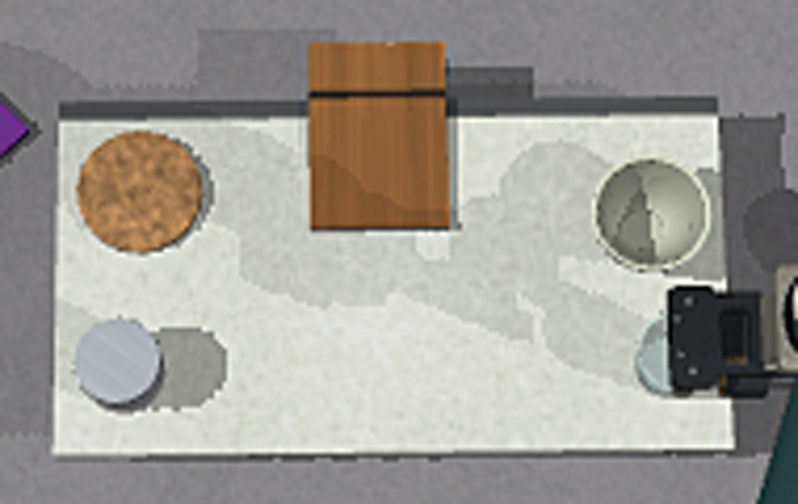

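View pics/s9c.png

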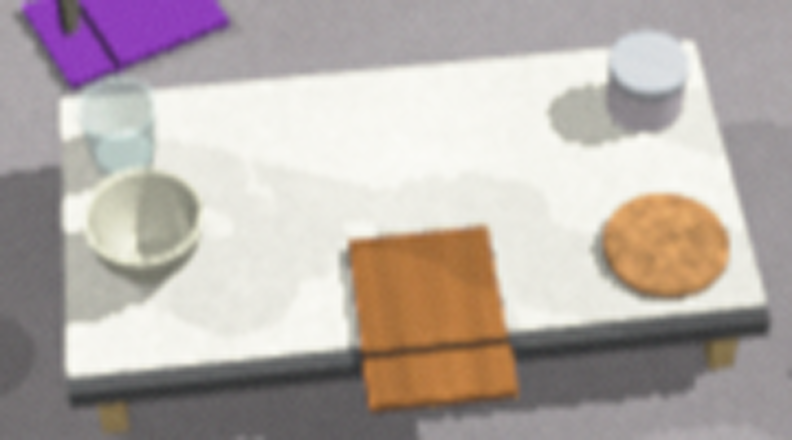

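The top view shows the groove at x≈0.695 on the edge at ≈0.694, with square yaw. Bowl, coaster, tin and glass are where they were, and the arm is clear. I hand in.

```bash
python3 -c "
from workcell import arm
print(arm.hand_in())"
```

```text
the job is handed in; nothing more can be done
None
```

I pushed the wooden board straight across the shelf with the open fingertips until its groove lay over the metal-stripped edge, then backed the arm off and handed in at about 21.5 s.

- **Position:** in the last top view the groove is at x ≈ 0.695 m and the edge at 0.694 m. They agree within about 1 mm, and the camera calibration itself is only good to about 2 mm.
- **Squareness:** the board's two ends and the groove are within about 0.3° of the edge. Its long sides read 0.5–1.0°, so these disagree slightly.
- **Neighbours:** the bowl, coaster, tin and glass look unmoved in both views. In the last top view the gripper hides part of the glass.

**What went wrong:**
- **First push:** it passed over the board without touching it, because the tips of the open fingers sit about 23 mm above the stated tool point.
- **Touching the shelf:** I found the true height by touching the shelf behind the board. That contact reached about 29 N before I raised the tips and pushed again.
- **Strip-line fit:** one of my two fits for the strip line gave a bad value, 0.676 m for its inner edge. I did not use it. The other fit gave 0.6806 m, which matches the 14 mm strip width.

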